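# Load a wire spool into the roll-top dispenser

### The arm

A 6-joint arm with a two-finger parallel gripper is mounted at the origin on the work surface. World frame = base frame: x ahead of the robot, y to its left, z up, the work surface at z = 0. Lengths are in m, angles in rad, forces in N, time in s.
With the tool pointing down it reaches from about 0.25 to 0.775 m from the base axis. Payload 4 kg.
Tool frame: the origin (TCP) lies at the very end of the fingers, on their centre line; the grasp point (between the pads) lies behind it (robot.pinch_z is the z of the grasp point in the tool frame, in m); z points along the fingers, y is the line along which they close (so a half turn about z gives the same grasp; the last joint's range is limited). The gripper opens to 85 mm and grips with 20 to 120 N. Pads are 22 mm wide; open, the fingers measure 114 mm over their backs; the gripper's body (76 mm by 85 mm) begins 54 mm behind the grasp point. The pads swing forward as they close: fully open they stand 13 mm farther back than shut.
Start: joints at [1.195, 0.087, 1.371, -0, 1.684, -0.103], TCP at [0.148, 0.53, 0.231] pointing down, gripper open.
Joint ranges: [-3.1, 3.1], [-0.76, 2.03], [0.27, 2.55], [-1.08, 4.22], [0.17, 2.65], [-2.57, 2.57]. Speed limits (rad/s): [2.79, 2.79, 3.14, 3.14, 3.14, 3.14].

### API

Orientations are given as a unit quaternion [w, x, y, z].
In Python, from bench import sensors, optics, robot gives the robot as it stands.
- The arm moves only by the shell command python3 -m jog 'ROWS' [OPENING] [FORCE]. ROWS is JSON, a list of rows, each a list of 2 entries, a list of its own where there are three numbers: the shift along the tool's x, y, z normalised to -1 to 1, where 1 is 3 cm, then the turn, a rotation vector about the tool's x, y, z normalised to -1 to 1, where 1 is 8 degrees. In form: [[[x, y, z], [wx, wy, wz]], ...]. A call has 1 to 20 rows; each row shifts and turns the commanded pose from where the row before left it, along the tool's axes as they then stand; what a row does not reach is not made up. A row lasts 1/10 s, in which the tool goes at most 50 mm and 8.59 degrees, less where a joint would pass 70% of its speed; a pose out of reach is approached as far as the arm can. A call with a number of a shift or a turn outside -1 to 1 is refused whole. A call with a gripper value outside its range is refused whole. OPENING is the opening, from -1 (shut) to 1 (fully open), set as the call begins (- or left out, the last holds). The fingers move at their own pace and stop on an object; FORCE is the grip in N (left out, the last holds). Time passes only in rows, so rows that do not move let the fingers close. It gives the time, the measured TCP pose, the force, the opening and the grip force at its end, in the units of the state.
- sensors.read_state(): the state, without advancing time (a new reading comes with each control period).
- optics.grab_frame(name): name is "scene" or "side" or "wrist"; returns the picture (420x560x3 uint8, red, green, blue); there is no depth.
- optics.camera_model(name): a dict with "fx", "fy", "cx", "cy" (pixels), "R" (3x3) and "t" (3): a world point X has camera coordinates R X + t. Camera axes: x right, y down, z forward; pixel columns grow to the right and rows downward; lengths in m; the calibration is good to about 2 mm. A picture is of the moment at which its call begins: read the wrist's pose just before it. camera_model takes no time and is no camera call; for the wrist camera it gives the pose at the moment of the call.
- robot.hand_in(): hands the job in; it is judged then, once.
The state is a dict: "time": time; "joints": joint angles; "joint_vel": joint speeds; "joint_torque": joint torques, N m; "eef_pos": TCP position; "orientation": TCP orientation; "force": force on the tool from outside, world axes, zero at the start; "moment": the same for the moment, N m; "gripper_width": finger opening in m; "finger_force": force on a finger pad.
Only numpy, scipy, OpenCV 4.12 (cv2) and the standard library are available. Lean on these libraries where they do the work, as an engineer would, in place of code of your own. Each camera call takes 0.05 s, during which the arm holds its last target. There are 200 camera calls.

### The job

Load the wire spool that lies in the carton into the roll-top dispenser: roll its slatted cover right up, and run the dispenser's steel spindle through the spool's bore, for which the spool must first be put down out of the carton (the mat is kept clear for it). Carry the spool on the spindle to the dispenser, lay the spindle back in both notches of its cradle with the spool hanging between them, and roll the cover fully shut. Leave the other things on the bench where they are.

Things in the scene. Friction and masses are not known exactly. Their poses are not given: they have to be found in the camera images.
- rolltop: roll-top dispenser, a wooden box 294 mm wide, 322 deep, 236 high with round-topped cheeks 12 mm thick (270 between them), fixed. Origin: centre of its underside; x from its front (robot's side) to its back, y along its width, z up. Its slatted cover runs on a circle of radius 145 mm about the level line x = 0, z = 75 mm, from bottom front over the top to the back. Front sill 40 mm high
- cover (a joint): roll angle of the cover about the line x = 0, z = 75 mm of the dispenser (parallel to its y): 0 = fully shut, down at the front; 2.0 rad = fully up, at its stop. Grows as the handle goes up and over to the back. The cover stays where it is left; moving it at the handle takes 1 to 8 N
- cover_handle (a point): middle of the cover's pull: a level round steel bar 11 mm thick, 140 long along the dispenser's y, 45 off the slats on posts 60 mm either side of this point. It runs on a circle of radius 194 mm about the line x = 0, z = 75 of the dispenser: shut, it is at the front 5 degrees below that line's level; it climbs by the joint angle; fully up it stands over the top, 110 degrees round
- cradle (a point): seat of the spindle: point on a seated spindle's axis half-way between the two notches, at x = -85, y = 0, z = 100 mm of the dispenser, with its axes. The notches are in two steel brackets 10 mm thick at y = +90 and -90; they open upward, 13 mm wide at the seat, flaring to about 30 mm wide 23 mm above it
- spindle_mid (a point): middle of the spindle, a plain round steel rod 10 mm thick, 240 mm long, with round ends, along its own y axis; 148 g. It starts lying in the cradle's two notches inside the dispenser
- spool_mid (a point): centre of the wire spool (white plastic, copper winding): 50 mm long along its own x axis, two octagonal flanges 5 thick and 70 across flats, so that it lies still; a round 20 mm bore runs right through along x at its centre, 35 mm above what it lies on. 0.18 to 0.35 kg. It starts lying in the carton on a flat
- carton: open cardboard carton 270 x 185 mm, 70 high, walls and floor 4 thick, fixed; origin at the centre of its underside, x along its long side. Its walls stand higher than the bore of the spool lying in it, so the spindle cannot be run in there
- mat: thin dark bench mat 380 x 130 mm, 3 mm thick, fixed, kept clear, between the dispenser and the carton; origin at the centre of its underside, x along its long side (away from the robot)
- jar: small glass jar, 34 mm thick, 62 mm high, in the carton's far left corner; bystander, origin at its foot
- bearing: steel bearing ring 38 mm across, 12 mm high, in the carton's near right corner; bystander, origin at its underside
- bobbin: wooden bobbin standing on end, 48 mm across, 52 mm high, right behind the dispenser; bystander, origin at its underside
- oiler: grey oil bottle 52 mm across, 130 mm high, beyond the carton; bystander, origin at its underside
- driver: screwdriver 190 mm long, lying on the bench near the robot; bystander, origin under its middle
- wrench: open-ended wrench 150 mm long, lying on the bench near the robot; bystander, origin under its middle
- hammer: hammer 260 mm long, lying left of the dispenser; bystander, origin under its middle
There are look-alikes about, which are no part of the job. Leave any black or green look-alike of the part that bears spool_mid alone.

How it is judged:
By the outcome, as a careful person would: the job done as asked, in the order asked, and still so for the second after the job is handed in, with the robot touching nothing.
It also fails if it takes over 72 s, if anything falls off the work surface, if the arm or the gripper's body presses on something with over 40 N, if the wrist force passes 120 N, or if a joint passes its speed limit or range.

## Working session

There is one attempt and no reset: what is moved stays moved. The work goes in short steps, Python scripts to look and compute and a shell command to move; the robot and the scene stay as the last step left them, time stands still between calls to the robot, and variables do not carry over. Pictures are saved under pics/ and viewed, at most 10 in all, crops included, and the job is handed in when it is done.

```bash
ls; mkdir -p pics
python3 - <<'E'
from bench import sensors,optics,robot
import cv2,numpy as np
print(sensors.read_state()); print(robot.pinch_z)
for n in("scene","side"):
    m=optics.camera_model(n); print(n,m)
    cv2.imwrite(f"pics/{n}0.png",optics.grab_frame(n)[:,:,::-1])
E
```

```text
pics
{'time': 0.0, 'joints': array([ 1.19488471e+00,  8.79698988e-02,  1.37228175e+00, -1.05478608e-05,
        1.68357125e+00, -1.03064741e-01]), 'joint_vel': array([-0.00037064, -0.00035221, -0.00094602,  0.00153032,  0.00108595,
       -0.0001879 ]), 'joint_torque': array([-5.77443880e-04, -3.51873028e+01, -3.13274109e+01, -2.49707693e-05,
        1.08361122e-02, -8.82592303e-06]), 'eef_pos': array([0.14801677, 0.52919347, 0.23011702]), 'orientation': array([-2.59422166e-04,  1.36001157e-01,  9.90708051e-01, -1.08454179e-03]), 'force': array([-0.17381115, -0.19090067,  0.12717703]), 'moment': array([ 0.03819597, -0.01537011,  0.00642794]), 'finger_force': 0.0, 'gripper_width': 0.08498494587434921}
-0.0187
scene {'fx': 514.6791009754895, 'fy': 514.6791009754895, 'cx': 273.3994604510531, 'cy': 202.2144327952187, 'R': array([[ 0.81369958,  0.58101171,  0.01784303],
       [ 0.41722924, -0.56240083, -0.71388028],
       [-0.40473787,  0.58832873, -0.7000404 ]]), 't': array([-0.4440445 , -0.17236072,  1.75431503])}
side {'fx': 462.3431521951815, 'fy': 462.3431521951815, 'cx': 282.6206578901844, 'cy': 213.32347319321886, 'R': array([[-0.96493407, -0.26149215, -0.022893  ],
       [-0.132482  ,  0.56044523, -0.81752655],
       [ 0.22660705, -0.78582631, -0.5754357 ]]), 't': array([0.53708413, 0.15396917, 1.27534572])}
```

View pics/scene0.png

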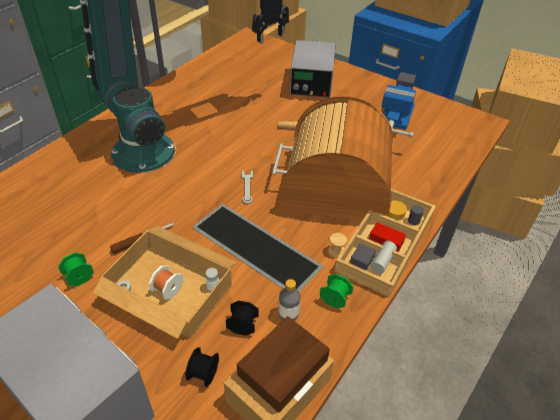

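View pics/side0.png

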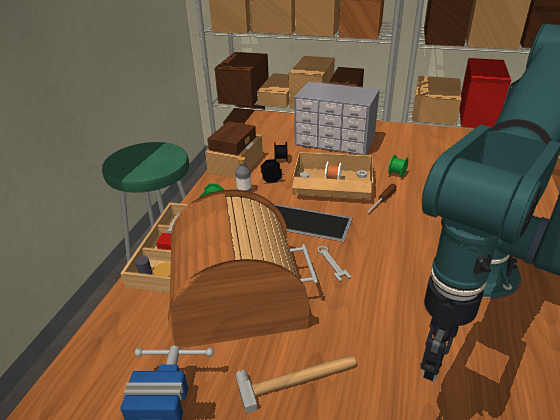

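Both views show the layout. Candidates for the spool in the scene view are: white/copper in the carton (166,283), green (76,268) and (336,291), and black (241,317) and (202,367). I choose the white/copper one in the carton, and check it in a close crop.

```bash
cat > h.py <<'E'
import numpy as np,cv2
from bench import sensors,optics,robot
def ray(m,uv):
    R=np.array(m["R"]);t=np.array(m["t"])
    d=R.T@np.array([(uv[0]-m["cx"])/m["fx"],(uv[1]-m["cy"])/m["fy"],1.]); return -R.T@t,d
def onz(m,uv,z):
    o,d=ray(m,uv); return o+d*(z-o[2])/d[2]
def proj(m,X):
    c=np.asarray(X)@np.array(m["R"]).T+np.array(m["t"]); return np.stack([c[...,0]/c[...,2]*m["fx"]+m["cx"],c[...,1]/c[...,2]*m["fy"]+m["cy"]],-1)
def st():
    s=sensors.read_state(); return s
E
python3 - <<'E'
from h import *
m=optics.camera_model("scene")
for n,uv,z in[("mat",(221,207),.003),("mat",(320,264),.003),("mat",(304,287),.003),("mat",(194,228),.003),("spool",(166,283),.039),("rt",(277,210),0),("rt",(391,212),0),("cart",(150,230),.07),("cart",(233,264),.07),("cart",(180,320),.07),("cart",(97,283),.07)]: print(n,onz(m,uv,z).round(3))
a=cv2.imread("pics/scene0.png")
cv2.imwrite("pics/c1.png",cv2.resize(a[90:345,80:420],None,fx=2.35,fy=2.35,interpolation=cv2.INTER_CUBIC))
b=cv2.imread("pics/side0.png")
cv2.imwrite("pics/c2.png",cv2.resize(b[140:350,150:420],None,fx=2.8,fy=2.8,interpolation=cv2.INTER_CUBIC))
E
```

```text
mat [ 0.385 -0.05   0.003]
mat [ 0.746 -0.059  0.003]
mat [ 0.752 -0.15   0.003]
mat [ 0.378 -0.164  0.003]
spool [ 0.473 -0.372  0.039]
rt [0.528 0.043 0.   ]
rt [0.812 0.243 0.   ]
cart [ 0.333 -0.283  0.07 ]
cart [ 0.589 -0.241  0.07 ]
cart [ 0.593 -0.445  0.07 ]
cart [ 0.355 -0.487  0.07 ]
```

View pics/c1.png

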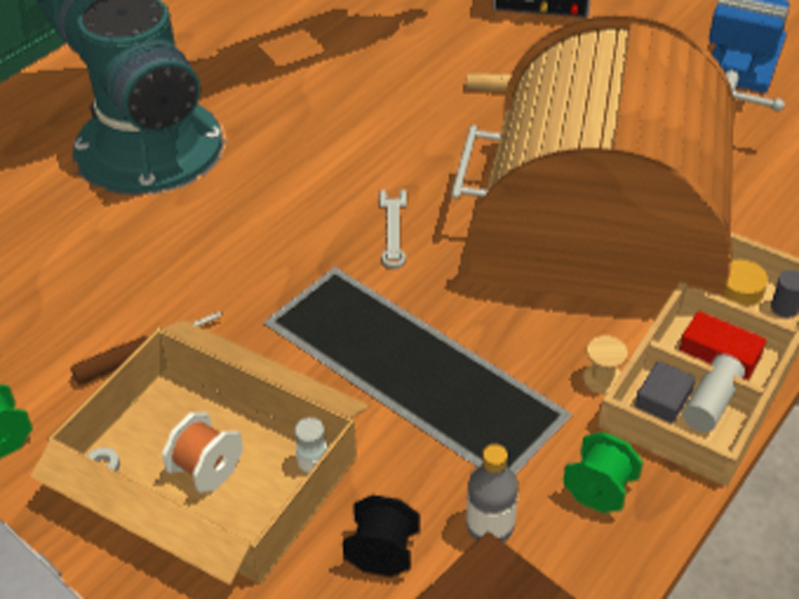

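View pics/c2.png

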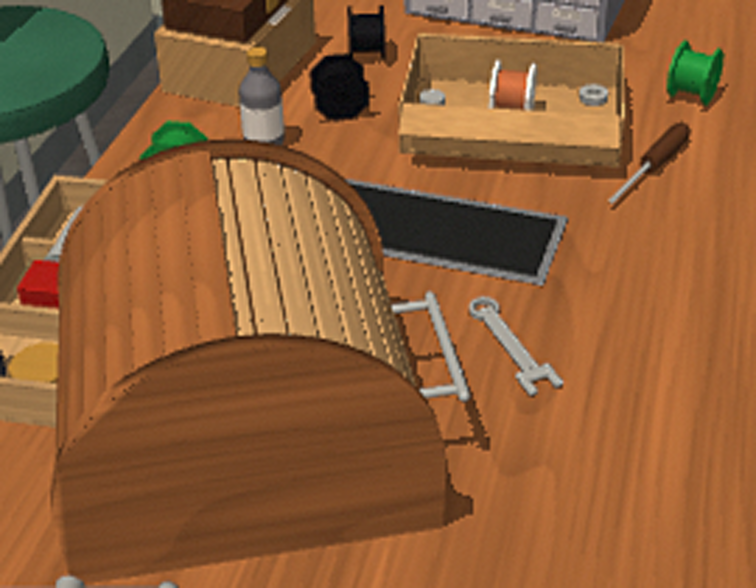

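The c1 crop confirms it: an octagonal white flange with copper winding at (203,452), lying in the carton with the jar at (311,445) and the bearing at (103,460). The handle bar ends are at c1 (475,128)/(458,193) and c2 (432,294)/(465,397).

```bash
cat >> h.py <<'E'
from scipy.spatial.transform import Rotation as Rn
def pose():
    s=st(); q=s["orientation"]; return np.array(s["eef_pos"]),Rn.from_quat([q[1],q[2],q[3],q[0]])
def down(az,tilt=0,taz=0):
    """tool y at azimuth az deg, pointing down, then tilted so z leans toward azimuth taz by tilt deg"""
    a=np.radians(az); y=np.array([np.cos(a),np.sin(a),0]); z=np.array([0,0,-1.]); x=np.cross(y,z)
    b=np.radians(taz); ax=np.cross(z,[np.cos(b),np.sin(b),0])
    return Rn.from_rotvec(np.radians(tilt)*ax)*Rn.from_matrix(np.stack([x,y,z],1))
def rows(wps,start=None,vmax=.95):
    """wps: list of (TCP pos, Rotation). prints rows per leg"""
    p,R=start or pose()
    for P,Q in wps:
        P=np.array(P,float); d=P-p; w=(R.inv()*Q).as_rotvec()
        n=max(1,int(np.ceil(max(np.abs(R.inv().apply(d)).max()/.03/vmax if np.linalg.norm(w)<.01 else np.linalg.norm(d)/.03/vmax,np.abs(np.degrees(w)).max()/8/vmax))))
        out=[]; wr=(np.degrees(w)/n/8).round(2); p0=p.copy()
        for i in range(n):
            s=R.inv().apply(p0+d*(i+1)/n-p)/.03; s=s.round(2); out.append([s.tolist(),wr.tolist()])
            p=p+R.apply(s*.03); R=R*Rn.from_rotvec(np.radians(wr*8))
        if all(o==out[0] for o in out): print(n,"x",out[0])
        else: print(n,str(out).replace(" ",""))
    print("end",p.round(4))
E
cat > fit.py <<'E'
from h import *
from scipy.optimize import least_squares
S=optics.camera_model("scene");D=optics.camera_model("side")
h=lambda y:(-.194*np.cos(np.radians(5)),y,.075-.194*np.sin(np.radians(5)))
c=[(S,(-.161,-.147,0),(271.5,211.3)),(D,(-.161,.147,0),(308.9,326.8)),(D,(.161,.147,0),(175.7,345.4)),
(S,h(.07),(282.1,144.5)),(S,h(-.07),(274.9,172.1)),(D,h(-.07),(304.3,245)),(D,h(.07),(316,281.8))]
def T(p,X):
    a=p[2]; return np.array([p[0]+np.cos(a)*X[0]-np.sin(a)*X[1],p[1]+np.sin(a)*X[0]+np.cos(a)*X[1],X[2]])
f=lambda p:np.concatenate([proj(m,T(p,X))-uv for m,X,uv in c])
r=least_squares(f,[.66,.15,0],loss="soft_l1"); print("dispenser",r.x.round(4),np.degrees(r.x[2]),f(r.x).reshape(-1,2).round(1).tolist())
for n,X in[("handle",h(0)),("cradle",(-.085,0,.1)),("handle_up",(.0663,0,.075+.1823))]: print(n,T(r.x,X).round(4))
p1=onz(S,(80+222/2.35,90+466/2.35),.039);p2=onz(S,(80+188/2.35,90+440/2.35),.039);print("spool",p1,p2)
print(onz(D,(150+513/2.8,140+85/2.8),.039))
E
python3 fit.py
```

```text
dispenser [0.613  0.2426 0.427 ] 24.46760772964394 [[5.0, -1.2], [0.3, -0.8], [-0.8, -0.1], [-2.4, 5.4], [-3.5, 5.7], [0.2, 4.8], [-0.3, 3.2]]
handle [0.4371 0.1626 0.0581]
cradle [0.5356 0.2074 0.1   ]
handle_up [0.6734 0.2701 0.2573]
spool [ 0.50196927 -0.37172859  0.039     ] [ 0.44786472 -0.36819497  0.039     ]
[ 0.47091256 -0.38170512  0.039     ]
```

Run:
```python
exec(open("fit.py").read().split("f=lambda")[0])
hh=lambda y,q:(-.194*np.cos(q),y,.075+.194*np.sin(q))
def f(p): return np.concatenate([proj(m,T(p,X if i<3 else hh(X[1],p[3])))-uv for i,(m,X,uv) in enumerate(c)])
r=least_squares(f,[.61,.24,.42,0],loss="soft_l1");print(r.x.round(4),np.degrees(r.x[2:]).round(1),f(r.x).reshape(-1,2).round(1).tolist()); p=r.x
print("handle",T(p,hh(0,p[3])).round(4),"cradle",T(p,(-.085,0,.1)).round(4))
# handle triangulated
def tri(a,b):
    (o1,d1),(o2,d2)=ray(S,a),ray(D,b); A=np.stack([d1,-d2],1); k=np.linalg.lstsq(A,o2-o1,rcond=None)[0]; return ((o1+k[0]*d1+o2+k[1]*d2)/2).round(4)
print(tri((282.1,144.5),(316,281.8)),tri((274.9,172.1),(304.3,245)))
```

```text
[0.613  0.2447 0.4201 0.0096] [24.1  0.5] [[5.2, -1.9], [-0.2, 0.2], [-1.6, 0.2], [-1.9, 0.3], [-3.4, 0.4], [0.6, 0.2], [-0.1, -1.4]]
handle [0.4359 0.1656 0.0769] cradle [0.5354 0.21   0.1   ]
[0.4082 0.235  0.0761] [0.4689 0.1066 0.0792]
```

Run:
```python
from h import *
H=np.array([.438,.169,.077]);Q=down(24.7,30,24.7);z=Q.apply([0,0,1]);print(z,Q.apply([0,1,0]))
rows([(H+.0187*z-.10*z,Q)])
```

```text
[ 0.45425409  0.20893354 -0.8660254 ] [0.78679116 0.3618835  0.5       ]
17 [[[-0.68,-0.58,0.16],[-0.21,-0.1,0.36]],[[-0.7,-0.55,0.16],[-0.21,-0.1,0.36]],[[-0.73,-0.51,0.15],[-0.21,-0.1,0.36]],[[-0.75,-0.49,0.15],[-0.21,-0.1,0.36]],[[-0.77,-0.45,0.14],[-0.21,-0.1,0.36]],[[-0.79,-0.41,0.14],[-0.21,-0.1,0.36]],[[-0.81,-0.38,0.14],[-0.21,-0.1,0.36]],[[-0.83,-0.34,0.15],[-0.21,-0.1,0.36]],[[-0.84,-0.31,0.14],[-0.21,-0.1,0.36]],[[-0.85,-0.26,0.15],[-0.21,-0.1,0.36]],[[-0.87,-0.23,0.15],[-0.21,-0.1,0.36]],[[-0.87,-0.19,0.16],[-0.21,-0.1,0.36]],[[-0.87,-0.15,0.17],[-0.21,-0.1,0.36]],[[-0.89,-0.1,0.17],[-0.21,-0.1,0.36]],[[-0.88,-0.08,0.18],[-0.21,-0.1,0.36]],[[-0.88,-0.03,0.2],[-0.21,-0.1,0.36]],[[-0.88,0.01,0.21],[-0.21,-0.1,0.36]]]
end [0.4011 0.1522 0.1473]
```

```bash
python3 -m jog '[[[-0.68,-0.58,0.16],[-0.21,-0.1,0.36]],[[-0.7,-0.55,0.16],[-0.21,-0.1,0.36]],[[-0.73,-0.51,0.15],[-0.21,-0.1,0.36]],[[-0.75,-0.49,0.15],[-0.21,-0.1,0.36]],[[-0.77,-0.45,0.14],[-0.21,-0.1,0.36]],[[-0.79,-0.41,0.14],[-0.21,-0.1,0.36]],[[-0.81,-0.38,0.14],[-0.21,-0.1,0.36]],[[-0.83,-0.34,0.15],[-0.21,-0.1,0.36]],[[-0.84,-0.31,0.14],[-0.21,-0.1,0.36]],[[-0.85,-0.26,0.15],[-0.21,-0.1,0.36]],[[-0.87,-0.23,0.15],[-0.21,-0.1,0.36]],[[-0.87,-0.19,0.16],[-0.21,-0.1,0.36]],[[-0.87,-0.15,0.17],[-0.21,-0.1,0.36]],[[-0.89,-0.1,0.17],[-0.21,-0.1,0.36]],[[-0.88,-0.08,0.18],[-0.21,-0.1,0.36]],[[-0.88,-0.03,0.2],[-0.21,-0.1,0.36]],[[-0.88,0.01,0.21],[-0.21,-0.1,0.36]],[[0,0,0],[0,0,0]],[[0,0,0],[0,0,0]]]' -0.29
python3 - <<'E'
from h import *
p,R=pose();print(p,R.as_matrix()[:,2])
m=optics.camera_model("wrist");np.savez("w.npz",**m)
cv2.imwrite("pics/w1.png",optics.grab_frame("wrist")[:,:,::-1]); print(proj(m,[[.408,.235,.0761],[.4689,.1066,.0792]]))
E
```

```text
time: 2.0
eef_pos: [0.4009, 0.1524, 0.1473]
orientation: [0.144, 0.525, 0.809, 0.221]
force: [0.1, 1.1, 1.0]
gripper_width: 0.0306
finger_force: 0.0
[0.40090803 0.15241307 0.14725493] [ 0.46525825  0.20539656 -0.86101511]
[[281.95226111 103.3714653 ]
 [288.27187875 312.30669231]]
```

View pics/w1.png

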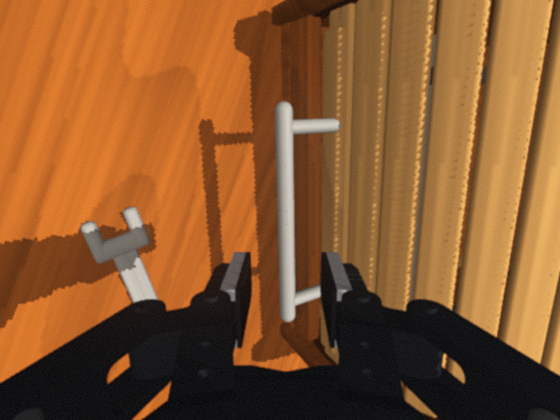

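Run:
```python
from h import *
from scipy.optimize import brentq
m=dict(np.load("w.npz"))
g=lambda z:np.linalg.norm(onz(m,(285,103),z)-onz(m,(289,320),z))-.139
z=brentq(g,.03,.13);a,b=onz(m,(285,103),z),onz(m,(289,320),z);print(a,b,(a+b)/2,np.degrees(np.arctan2(b[0]-a[0],a[1]-b[1])),m["fx"])
```

```text
[0.40172378 0.23194899 0.09158495] [0.46143413 0.10642738 0.09158495] [0.43157895 0.16918819 0.09158495] 25.440329702439115 352.83831269797685
```

Run:
```python
from h import *
S=optics.camera_model("scene");D=optics.camera_model("side");m=dict(np.load("w.npz"))
def tri(l):
    A=np.zeros((3,3));b=np.zeros(3)
    for c,uv,w in l:
        o,d=ray(c,uv);d/=np.linalg.norm(d);P=(np.eye(3)-np.outer(d,d))*w;A+=P;b+=P@o
    X=np.linalg.solve(A,b);return X.round(4),[(proj(c,X)-uv).round(1).tolist() for c,uv,w in l]
for w in(((282.1,144.5),(316,281.8),(285,103)),((274.9,172.1),(304.3,245),(289,320))):
    print(tri([(S,w[0],1),(D,w[1],1),(m,w[2],5)]));print(tri([(S,w[0],1),(m,w[2],5)])[0],tri([(D,w[1],1),(m,w[2],5)])[0])
```

```text
(array([0.409 , 0.2356, 0.077 ]), [[-0.4, -0.5], [-1.3, 0.1], [-0.6, 0.1]])
[0.4103 0.2363 0.0753] [0.4077 0.2353 0.0792]
(array([0.4702, 0.1027, 0.0809]), [[-1.6, 0.0], [-1.5, -1.1], [-0.0, -1.3]])
[0.4717 0.1021 0.0805] [0.4678 0.1033 0.083 ]
```

Run:
```python
from h import *
H=np.array([.4385,.169,.080]);p,R=pose();z=R.apply([0,0,1])
rows([(H+.0187*z,R)],vmax=.8)
```

```text
5 [[[-0.0,0.0,0.65],[0.0,0.0,0.0]],[[-0.01,0.01,0.65],[0.0,0.0,0.0]],[[-0.0,0.0,0.66],[0.0,0.0,0.0]],[[-0.01,0.0,0.65],[0.0,0.0,0.0]],[[0.0,0.01,0.65],[0.0,0.0,0.0]]]
end [0.4473 0.1729 0.064 ]
```

```bash
python3 -m jog '[[[0,0,0.65],[0,0,0]],[[0,0,0.65],[0,0,0]],[[0,0,0.65],[0,0,0]],[[0,0,0.65],[0,0,0]],[[0,0,0.65],[0,0,0]],[[0,0,0],[0,0,0]]]'
python3 -m jog '[[[0,0,0],[0,0,0]],[[0,0,0],[0,0,0]],[[0,0,0],[0,0,0]],[[0,0,0],[0,0,0]]]' -1 25
python3 - <<'E'
from h import *
p,R=pose();z=R.apply([0,0,1]);P=p-.0187*z;print("pinch",P)
c,s=np.cos(.431),np.sin(.431)
x0=np.arcsin((P[2]-.075)/.194);O=P[:2]+.194*np.cos(x0)*np.array([c,s]);print(x0,O)
pos=lambda q:np.array([*(O-.194*np.cos(q)*np.array([c,s])),.075+.194*np.sin(q)])+.0187*z
print(np.degrees(x0))
w=[(pos(q),R) for q in np.radians(np.linspace(np.degrees(x0),112,20)[1:])]
rows(w,vmax=1)
E
```

```text
time: 2.65
eef_pos: [0.4451, 0.1743, 0.0614]
orientation: [0.143, 0.523, 0.811, 0.219]
force: [-0.2, 0.0, -0.2]
gripper_width: 0.0299
finger_force: 0.0
time: 3.05
eef_pos: [0.4454, 0.1733, 0.0636]
orientation: [0.144, 0.524, 0.81, 0.221]
force: [-6.5, 2.5, -0.2]
gripper_width: 0.0095
finger_force: 25.4
pinch [0.43676572 0.16944469 0.07973693]
0.024419578111572686 [0.61297156 0.25046976]
1.3991387632831598
1 x [[-0.0, 0.38, -0.54], [0.0, 0.0, 0.0]]
1 x [[-0.0, 0.42, -0.5], [0.0, 0.0, 0.0]]
1 x [[-0.0, 0.48, -0.45], [0.0, 0.0, 0.0]]
1 x [[0.0, 0.52, -0.4], [0.0, 0.0, 0.0]]
1 x [[0.0, 0.56, -0.35], [0.0, 0.0, 0.0]]
1 x [[0.0, 0.59, -0.29], [0.0, 0.0, 0.0]]
1 x [[0.01, 0.61, -0.22], [0.0, 0.0, 0.0]]
1 x [[0.0, 0.64, -0.17], [0.0, 0.0, 0.0]]
1 x [[0.0, 0.65, -0.09], [0.0, 0.0, 0.0]]
1 x [[0.01, 0.65, -0.04], [0.0, 0.0, 0.0]]
1 x [[0.0, 0.66, 0.04], [0.0, 0.0, 0.0]]
1 x [[0.01, 0.65, 0.1], [0.0, 0.0, 0.0]]
1 x [[0.0, 0.63, 0.17], [0.0, 0.0, 0.0]]
1 x [[0.01, 0.62, 0.23], [0.0, 0.0, 0.0]]
1 x [[0.01, 0.59, 0.29], [0.0, 0.0, 0.0]]
1 x [[0.0, 0.55, 0.35], [0.0, 0.0, 0.0]]
1 x [[0.01, 0.52, 0.4], [0.0, 0.0, 0.0]]
1 x [[0.0, 0.48, 0.46], [0.0, 0.0, 0.0]]
1 x [[0.01, 0.42, 0.5], [0.0, 0.0, 0.0]]
end [0.6877 0.2847 0.2387]
```

```bash
python3 -m jog '[[[0,0.38,-0.54],[0,0,0]],[[0,0.42,-0.5],[0,0,0]],[[0,0.48,-0.45],[0,0,0]],[[0,0.52,-0.4],[0,0,0]],[[0,0.56,-0.35],[0,0,0]],[[0,0.59,-0.29],[0,0,0]],[[0.01,0.61,-0.22],[0,0,0]],[[0,0.64,-0.17],[0,0,0]],[[0,0.65,-0.09],[0,0,0]],[[0.01,0.65,-0.04],[0,0,0]]]' - 30
python3 - <<'E'
from h import *
p,R=pose();z=R.apply([0,0,1]);P=p-.0187*z
c,s=np.cos(.431),np.sin(.431);O=np.array([.61297,.25047]);v=P[:2]-O
print(P,np.array([v@[c,s],v@[-s,c],P[2]-.075]),np.hypot(v@[c,s],P[2]-.075),np.degrees(np.arctan2(P[2]-.075,-(v@[c,s]))))
E
```

```text
time: 4.05
eef_pos: [0.5318, 0.2139, 0.2282]
orientation: [0.143, 0.524, 0.81, 0.221]
force: [-8.8, 2.3, 2.7]
gripper_width: 0.0098
finger_force: 32.2
[0.52313296 0.21004345 0.24432227] [-0.09851069  0.0008026   0.16932227] 0.19589381136077674 59.80941051163517
```

Good, it is following. I finish the arc, slightly past the stop.

```bash
python3 -m jog '[[[0,0.66,0.04],[0,0,0]],[[0.01,0.65,0.1],[0,0,0]],[[0,0.63,0.17],[0,0,0]],[[0.01,0.62,0.23],[0,0,0]],[[0.01,0.59,0.29],[0,0,0]],[[0,0.55,0.35],[0,0,0]],[[0.01,0.52,0.4],[0,0,0]],[[0,0.48,0.46],[0,0,0]],[[0,0.42,0.5],[0,0,0]],[[0,0,0],[0,0,0]]]'
python3 - <<'E'
from h import *
p,R=pose();z=R.apply([0,0,1]);P=p-.0187*z
c,s=np.cos(.431),np.sin(.431);O=np.array([.61297,.25047]);v=P[:2]-O
print(P,np.array([v@[c,s],v@[-s,c],P[2]-.075]),np.hypot(v@[c,s],P[2]-.075),np.degrees(np.arctan2(P[2]-.075,-(v@[c,s]))))
E
```

```text
time: 5.05
eef_pos: [0.6831, 0.2832, 0.239]
orientation: [0.14, 0.524, 0.812, 0.216]
force: [-28.8, -8.4, 7.6]
gripper_width: 0.0098
finger_force: 37.4
[0.67463296 0.27944764 0.25527801] [0.06813005 0.00056606 0.18027801] 0.19272224556612177 110.70240884488037
```

```bash
python3 -m jog '[[[0,-0.1,0],[0,0,0]],[[0,0,0],[0,0,0]],[[0,0,0],[0,0,0]]]' -0.29
python3 - <<'E'
from h import *
p,R=pose();z=R.apply([0,0,1]); print(p)
rows([(p-.09*z,R),(np.array([.45,-.36,.23]),down(0))])
E
```

```text
time: 5.35
eef_pos: [0.6874, 0.2827, 0.2397]
orientation: [0.146, 0.524, 0.809, 0.222]
force: [-0.8, -0.6, 0.1]
gripper_width: 0.0305
finger_force: 0.0
[0.68735826 0.28270878 0.23967284]
4 x [[0.0, 0.0, -0.75], [0.0, 0.0, 0.0]]
24 [[[-0.68,-0.58,-0.2],[0.16,-0.03,0.12]],[[-0.69,-0.57,-0.19],[0.16,-0.03,0.12]],[[-0.7,-0.57,-0.17],[0.16,-0.03,0.12]],[[-0.71,-0.55,-0.16],[0.16,-0.03,0.12]],[[-0.72,-0.55,-0.14],[0.16,-0.03,0.12]],[[-0.73,-0.54,-0.12],[0.16,-0.03,0.12]],[[-0.74,-0.53,-0.11],[0.16,-0.03,0.12]],[[-0.75,-0.52,-0.1],[0.16,-0.03,0.12]],[[-0.76,-0.5,-0.08],[0.16,-0.03,0.12]],[[-0.77,-0.5,-0.06],[0.16,-0.03,0.12]],[[-0.77,-0.49,-0.06],[0.16,-0.03,0.12]],[[-0.79,-0.47,-0.03],[0.16,-0.03,0.12]],[[-0.79,-0.46,-0.03],[0.16,-0.03,0.12]],[[-0.8,-0.45,-0.01],[0.16,-0.03,0.12]],[[-0.81,-0.43,0.0],[0.16,-0.03,0.12]],[[-0.81,-0.42,0.02],[0.16,-0.03,0.12]],[[-0.82,-0.41,0.03],[0.16,-0.03,0.12]],[[-0.83,-0.39,0.04],[0.16,-0.03,0.12]],[[-0.83,-0.38,0.05],[0.16,-0.03,0.12]],[[-0.84,-0.36,0.06],[0.16,-0.03,0.12]],[[-0.85,-0.34,0.08],[0.16,-0.03,0.12]],[[-0.85,-0.33,0.09],[0.16,-0.03,0.12]],[[-0.85,-0.32,0.09],[0.16,-0.03,0.12]],[[-0.86,-0.3,0.11],[0.16,-0.03,0.12]]]
end [ 0.4499 -0.36    0.23  ]
```

```bash
python3 -m jog '[[[0,0,-0.75],[0,0,0]],[[0,0,-0.75],[0,0,0]],[[0,0,-0.75],[0,0,0]],[[0,0,-0.75],[0,0,0]],[[-0.68,-0.58,-0.2],[0.16,-0.03,0.12]],[[-0.69,-0.57,-0.19],[0.16,-0.03,0.12]],[[-0.7,-0.57,-0.17],[0.16,-0.03,0.12]],[[-0.71,-0.55,-0.16],[0.16,-0.03,0.12]],[[-0.72,-0.55,-0.14],[0.16,-0.03,0.12]],[[-0.73,-0.54,-0.12],[0.16,-0.03,0.12]],[[-0.74,-0.53,-0.11],[0.16,-0.03,0.12]],[[-0.75,-0.52,-0.1],[0.16,-0.03,0.12]],[[-0.76,-0.5,-0.08],[0.16,-0.03,0.12]],[[-0.77,-0.5,-0.06],[0.16,-0.03,0.12]],[[-0.77,-0.49,-0.06],[0.16,-0.03,0.12]],[[-0.79,-0.47,-0.03],[0.16,-0.03,0.12]]]' && python3 -m jog '[[[-0.79,-0.46,-0.03],[0.16,-0.03,0.12]],[[-0.8,-0.45,-0.01],[0.16,-0.03,0.12]],[[-0.81,-0.43,0],[0.16,-0.03,0.12]],[[-0.81,-0.42,0.02],[0.16,-0.03,0.12]],[[-0.82,-0.41,0.03],[0.16,-0.03,0.12]],[[-0.83,-0.39,0.04],[0.16,-0.03,0.12]],[[-0.83,-0.38,0.05],[0.16,-0.03,0.12]],[[-0.84,-0.36,0.06],[0.16,-0.03,0.12]],[[-0.85,-0.34,0.08],[0.16,-0.03,0.12]],[[-0.85,-0.33,0.09],[0.16,-0.03,0.12]],[[-0.85,-0.32,0.09],[0.16,-0.03,0.12]],[[-0.86,-0.3,0.11],[0.16,-0.03,0.12]],[[0,0,0],[0,0,0]],[[0,0,0],[0,0,0]]]' 1
python3 - <<'E'
from h import *
m=optics.camera_model("wrist");np.savez("w.npz",**m);print(pose()[0],-np.array(m["R"]).T@m["t"])
w=optics.grab_frame("wrist")[:,:,::-1];s=optics.grab_frame("scene")[:,:,::-1]
cv2.imwrite("pics/w2.png",w)
s=cv2.resize(s[80:260,200:440],None,fx=2.4,fy=2.4); h=cv2.resize(w,(400,300))
cv2.imwrite("pics/s2.png",s)
E
```

```text
time: 6.95
eef_pos: [0.5473, -0.0495, 0.2733]
orientation: [0.072, 0.623, 0.771, 0.111]
force: [0.3, 0.4, 0.6]
gripper_width: 0.0305
finger_force: 0.0
time: 8.35
eef_pos: [0.4496, -0.3606, 0.2298]
orientation: [-0.004, 0.703, 0.711, -0.001]
force: [-0.1, -0.1, 0.2]
gripper_width: 0.0853
finger_force: 0.0
[ 0.44959586 -0.36061318  0.22982493] [ 0.45078286 -0.29434027  0.37229296]
```

View pics/w2.png

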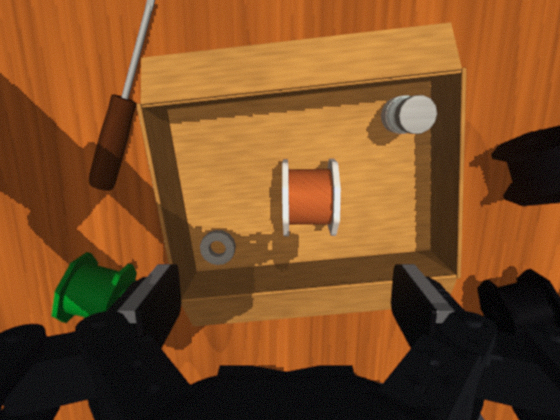

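Run:
```python
from h import *
m=dict(np.load("w.npz"))
for z in(.039,.05):
  a,b=onz(m,(286,197),z),onz(m,(335.5,197),z);print(a,b,(a+b)/2,np.degrees(np.arctan2(*(b-a)[1::-1])))
C=(a+b)/2; C=onz(m,(311,197),.045); Q=down(np.degrees(np.arctan2(*(b-a)[1::-1])));print(C)
rows([([C[0],C[1],.12],Q),([C[0],C[1],.043-.0187],Q)])
```

```text
[ 0.44957651 -0.37046895  0.039     ] [ 0.49745139 -0.36988568  0.039     ] [ 0.47351395 -0.37017731  0.039     ] 0.6980163869319501
[ 0.44961632 -0.3679564   0.05      ] [ 0.49591114 -0.36739237  0.05      ] [ 0.47276373 -0.36767439  0.05      ] 0.6980163869319638
[ 0.47335451 -0.36880904  0.045     ]
4 [[[-0.08,0.2,0.92],[-0.01,-0.01,0.0]],[[-0.08,0.2,0.92],[-0.01,-0.01,0.0]],[[-0.08,0.2,0.91],[-0.01,-0.01,0.0]],[[-0.08,0.2,0.92],[-0.01,-0.01,0.0]]]
4 [[[0.0,0.0,0.8],[-0.0,0.0,0.0]],[[0.0,0.0,0.8],[-0.0,0.0,0.0]],[[0.0,0.01,0.79],[-0.0,0.0,0.0]],[[0.0,-0.0,0.8],[-0.0,0.0,0.0]]]
end [ 0.4734 -0.3689  0.0243]
```

```bash
python3 -m jog '[[[-0.08,0.2,0.92],[-0.01,-0.01,0]],[[-0.08,0.2,0.92],[-0.01,-0.01,0]],[[-0.08,0.2,0.92],[-0.01,-0.01,0]],[[-0.08,0.2,0.92],[-0.01,-0.01,0]],[[0,0,0.8],[0,0,0]],[[0,0,0.8],[0,0,0]],[[0,0,0.8],[0,0,0]],[[0,0,0.8],[0,0,0]],[[0,0,0],[0,0,0]]]'
python3 -m jog '[[[0,0,0],[0,0,0]],[[0,0,0],[0,0,0]],[[0,0,0],[0,0,0]],[[0,0,0],[0,0,0]],[[0,0,0],[0,0,0]]]' -1 50
python3 - <<'E'
from h import *
p,R=pose()
Q=down(4)
rows([(p+[0,0,.12],R),([.58,-.107,.15],Q),([.58,-.107,p[2]-.001],Q)])
E
```

```text
time: 9.35
eef_pos: [0.4707, -0.3663, 0.0196]
orientation: [-0.005, 0.702, 0.712, -0.002]
force: [-0.7, 0.5, -0.8]
gripper_width: 0.0854
finger_force: 0.0
time: 9.85
eef_pos: [0.4735, -0.3703, 0.0258]
orientation: [0.001, 0.703, 0.711, -0.002]
force: [0.1, 0.9, 5.3]
gripper_width: 0.0494
finger_force: 52.4
5 [[[-0.0,-0.0,-0.8],[0.0,0.0,0.0]],[[-0.01,-0.0,-0.8],[0.0,0.0,0.0]],[[0.0,-0.0,-0.8],[0.0,0.0,0.0]],[[-0.0,-0.0,-0.8],[0.0,0.0,0.0]],[[-0.01,-0.0,-0.8],[0.0,0.0,0.0]]]
10 [[[0.87,0.37,-0.02],[-0.0,0.0,-0.04]],[[0.88,0.37,-0.02],[-0.0,0.0,-0.04]],[[0.86,0.37,-0.01],[-0.0,0.0,-0.04]],[[0.87,0.38,-0.02],[-0.0,0.0,-0.04]],[[0.87,0.38,-0.02],[-0.0,0.0,-0.04]],[[0.86,0.39,-0.02],[-0.0,0.0,-0.04]],[[0.86,0.4,-0.01],[-0.0,0.0,-0.04]],[[0.86,0.4,-0.02],[-0.0,0.0,-0.04]],[[0.86,0.4,-0.02],[-0.0,0.0,-0.04]],[[0.85,0.41,-0.02],[-0.0,0.0,-0.04]]]
5 [[[0.0,0.0,0.84],[-0.0,0.01,-0.0]],[[0.01,0.0,0.83],[-0.0,0.01,-0.0]],[[-0.0,0.0,0.84],[-0.0,0.01,-0.0]],[[-0.0,0.0,0.83],[-0.0,0.01,-0.0]],[[-0.0,0.0,0.84],[-0.0,0.01,-0.0]]]
end [ 0.58   -0.1069  0.0247]
```

```bash
python3 -m jog '[[[0,0,-0.8],[0,0,0]],[[0,0,-0.8],[0,0,0]],[[0,0,-0.8],[0,0,0]],[[0,0,-0.8],[0,0,0]],[[0,0,-0.8],[0,0,0]],[[0.87,0.37,-0.02],[0,0,-0.04]],[[0.87,0.37,-0.02],[0,0,-0.04]],[[0.87,0.37,-0.02],[0,0,-0.04]],[[0.87,0.38,-0.02],[0,0,-0.04]],[[0.87,0.38,-0.02],[0,0,-0.04]],[[0.86,0.39,-0.02],[0,0,-0.04]],[[0.86,0.4,-0.02],[0,0,-0.04]],[[0.86,0.4,-0.02],[0,0,-0.04]],[[0.86,0.4,-0.02],[0,0,-0.04]],[[0.85,0.41,-0.02],[0,0,-0.04]],[[0,0,0],[0,0,0]]]'
python3 - <<'E'
from h import *
p,R=pose()
rows([([.58,-.107,.026],down(4))])
E
```

```text
time: 11.45
eef_pos: [0.5801, -0.1023, 0.1482]
orientation: [-0.001, 0.681, 0.732, -0.001]
force: [0.3, -0.8, -1.9]
gripper_width: 0.0494
finger_force: 52.3
5 [[[-0.03,-0.0,0.81],[-0.0,-0.0,0.0]],[[-0.03,-0.0,0.82],[-0.0,-0.0,0.0]],[[-0.04,-0.0,0.81],[-0.0,-0.0,0.0]],[[-0.03,-0.0,0.82],[-0.0,-0.0,0.0]],[[-0.03,-0.0,0.81],[-0.0,-0.0,0.0]]]
end [ 0.58   -0.107   0.0261]
```

```bash
python3 -m jog '[[[-0.03,0,0.82],[0,0,0]],[[-0.03,0,0.82],[0,0,0]],[[-0.03,0,0.82],[0,0,0]],[[-0.03,0,0.7],[0,0,0]],[[0,0,0.4],[0,0,0]],[[0,0,0.3],[0,0,0]],[[0,0,0.2],[0,0,0]],[[0,0,0],[0,0,0]],[[0,0,0],[0,0,0]]]'
```

```text
time: 12.35
eef_pos: [0.5797, -0.1097, 0.0276]
orientation: [-0.0, 0.683, 0.731, -0.001]
force: [0.4, -1.0, -1.8]
gripper_width: 0.0495
finger_force: 52.3
```

```bash
python3 -m jog '[[[0,0,0.08],[0,0,0]],[[0,0,0],[0,0,0]]]'; python3 -m jog '[[[0,0,0.06],[0,0,0]],[[0,0,0],[0,0,0]]]'
```

```text
time: 12.55
eef_pos: [0.5795, -0.1096, 0.0249]
orientation: [-0.0, 0.683, 0.731, -0.001]
force: [0.2, 0.3, -0.9]
gripper_width: 0.0497
finger_force: 52.5
time: 12.75
eef_pos: [0.5795, -0.1096, 0.0248]
orientation: [-0.0, 0.683, 0.731, -0.001]
force: [-3.1, 1.7, 6.7]
gripper_width: 0.0496
finger_force: 53.0
```

```bash
python3 -m jog '[[[0,0,0],[0,0,0]],[[0,0,0],[0,0,0]],[[0,0,0],[0,0,0]],[[0,0,-0.5],[0,0,0]],[[0,0,-1],[0,0,0]],[[0,0,-1],[0,0,0]],[[0,0,-1],[0,0,0]],[[0,0,-1],[0,0,0]],[[0,0,-1],[0,0,0]],[[0,0,0],[0,0,0]],[[0,0,0],[0,0,0]]]' 1
python3 - <<'E'
from h import *
m=optics.camera_model("wrist");np.savez("w.npz",**m);print(pose()[0])
w=optics.grab_frame("wrist");cv2.imwrite("pics/w3.png",w[:,:,::-1])
hsv=cv2.cvtColor(w,cv2.COLOR_RGB2HSV)
wh=((hsv[...,1]<60)&(hsv[...,2]>110)).astype(np.uint8)
pr=proj(m,np.array([.5795,-.1096,.06]));print(pr)
n,l,s,c=cv2.connectedComponentsWithStats(wh)
for i in range(1,n):
    if s[i][4]>60: print(s[i],c[i].round(1))
S=optics.grab_frame("scene")[:,:,::-1]; cv2.imwrite("pics/s3.png",cv2.resize(S[80:300,180:440],None,fx=2.6,fy=2.6))
E
```

```text
time: 13.85
eef_pos: [0.5802, -0.1094, 0.1893]
orientation: [0.001, 0.683, 0.731, -0.001]
force: [0.1, -0.0, -0.4]
gripper_width: 0.0855
finger_force: 0.0
[ 0.58017986 -0.109443    0.18925166]
[283.55874439 201.18809824]
[  91    0   46   43 1054] [113.9  17.5]
[  63   90  416  217 8543] [291.5 167. ]
[251 152  13  88 776] [256. 195.]
[308 152  12  88 770] [314.  195.2]
[153 229  22  10 108] [163.3 232.2]
[250 241  15  10  90] [256.5 245.8]
[267 243  15  10  74] [272.7 247.6]
[  0 253  19  68 312] [  7.7 281.7]
[126 265  43  40 506] [146.7 284.6]
[462 305  16   9  65] [468.6 308.8]
[119 309  17  14 146] [128.6 314.5]
[436 310  17  13 130] [442.2 314.9]
```

View pics/w3.png

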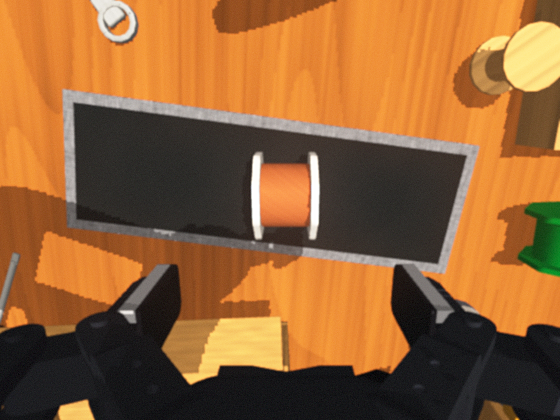

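Run:
```python
from h import *
m=dict(np.load("w.npz"))
a,b=onz(m,(256,196),.0525),onz(m,(314,196),.0525);print((a+b)/2,np.degrees(np.arctan2(*(b-a)[1::-1])),np.linalg.norm(b-a))
O=np.array([.61297,.25047]);c,s=np.cos(.431),np.sin(.431)
C=O-.085*np.array([c,s]);print("cradle",C)
# hold at dispenser y=-60 ; hover with view
hold=C+(-.06)*np.array([-s,c]);print("hold",hold)
rows([([.56,-.02,.30],down(15)),([hold[0],hold[1],.27],down(24.7))])
print("proj check later")
```

```text
[ 0.58046268 -0.10705724  0.0525    ] 3.8621150672285878 0.04701589922058696
cradle [0.53574338 0.21495874]
hold [0.56081016 0.16044583]
6 [[[0.5,-0.08,-0.63],[-0.01,-0.0,-0.23]],[[0.5,-0.05,-0.63],[-0.01,-0.0,-0.23]],[[0.51,-0.04,-0.63],[-0.01,-0.0,-0.23]],[[0.5,-0.03,-0.64],[-0.01,-0.0,-0.23]],[[0.51,-0.01,-0.63],[-0.01,-0.0,-0.23]],[[0.51,0.02,-0.63],[-0.01,-0.0,-0.23]]]
7 [[[0.83,0.22,0.14],[0.0,0.0,-0.17]],[[0.82,0.25,0.15],[0.0,0.0,-0.17]],[[0.82,0.26,0.14],[0.0,0.0,-0.17]],[[0.81,0.28,0.14],[0.0,0.0,-0.17]],[[0.8,0.3,0.15],[0.0,0.0,-0.17]],[[0.8,0.32,0.14],[0.0,0.0,-0.17]],[[0.79,0.34,0.14],[0.0,0.0,-0.17]]]
end [0.5607 0.1604 0.2701]
proj check later
```

```bash
python3 -m jog '[[[0.5,-0.08,-0.63],[0,0,-0.23]],[[0.5,-0.05,-0.63],[0,0,-0.23]],[[0.5,-0.04,-0.63],[0,0,-0.23]],[[0.5,-0.03,-0.64],[0,0,-0.23]],[[0.5,-0.01,-0.63],[0,0,-0.23]],[[0.5,0.02,-0.63],[0,0,-0.23]],[[0.83,0.22,0.14],[0,0,-0.17]],[[0.82,0.25,0.14],[0,0,-0.17]],[[0.82,0.26,0.14],[0,0,-0.17]],[[0.81,0.28,0.14],[0,0,-0.17]],[[0.8,0.3,0.14],[0,0,-0.17]],[[0.8,0.32,0.14],[0,0,-0.17]],[[0.79,0.34,0.14],[0,0,-0.17]],[[0,0,0],[0,0,0]],[[0,0,0],[0,0,0]]]' 0
python3 - <<'E'
from h import *
m=optics.camera_model("wrist");np.savez("w.npz",**m);p,R=pose();print(p,R.as_matrix()[:,1:])
w=optics.grab_frame("wrist");cv2.imwrite("pics/w4.png",w[:,:,::-1])
C=np.array([.53574,.21496,.1]);a=.431;d=np.array([-np.sin(a),np.cos(a),0])
print("pred ends/mid",proj(m,[C+.12*d,C,C-.12*d,C+.09*d,C-.09*d]).round(1).tolist())
E
```

```text
time: 15.45
eef_pos: [0.561, 0.1595, 0.2696]
orientation: [-0.002, 0.541, 0.841, -0.003]
force: [0.1, -0.8, -0.2]
gripper_width: 0.0427
finger_force: 0.0
[0.56097871 0.15953115 0.26956844] [[ 0.91010445 -0.00689605]
 [ 0.41431336 -0.0026408 ]
 [-0.00737045 -0.99997273]]
pred ends/mid [[285.3, -40.7], [285.9, 120.7], [286.4, 251.5], [285.5, 3.1], [286.3, 221.2]]
```

View pics/w4.png

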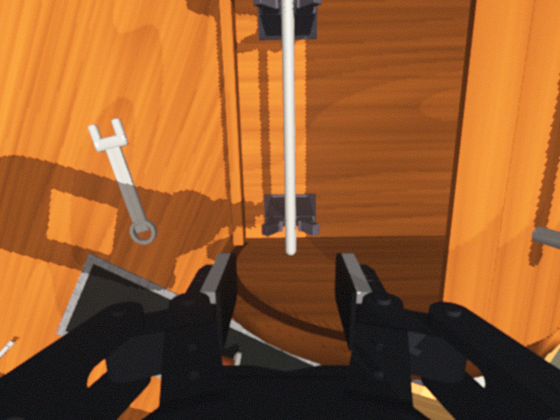

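Run:
```python
from h import *
rows([([.5637,.1614,.0813],down(25.1))])
```

```text
7 [[[0.01,0.02,0.9],[-0.01,-0.0,-0.01]],[[0.0,0.02,0.9],[-0.01,-0.0,-0.01]],[[0.01,0.02,0.9],[-0.01,-0.0,-0.01]],[[0.0,0.02,0.9],[-0.01,-0.0,-0.01]],[[0.01,0.01,0.9],[-0.01,-0.0,-0.01]],[[0.01,0.02,0.9],[-0.01,-0.0,-0.01]],[[0.0,0.01,0.9],[-0.01,-0.0,-0.01]]]
end [0.5637 0.1613 0.0812]
```

```bash
python3 -m jog '[[[0,0.02,0.9],[-0.01,0,-0.01]],[[0,0.02,0.9],[-0.01,0,-0.01]],[[0.01,0.02,0.9],[-0.01,0,-0.01]],[[0,0.02,0.9],[-0.01,0,-0.01]],[[0.01,0.01,0.9],[-0.01,0,-0.01]],[[0.01,0.02,0.9],[-0.01,0,-0.01]],[[0,0.01,0.9],[-0.01,0,-0.01]],[[0,0,0],[0,0,0]],[[0,0,0],[0,0,0]]]'
python3 -m jog '[[[0,0,0],[0,0,0]],[[0,0,0],[0,0,0]],[[0,0,0],[0,0,0]],[[0,0,0],[0,0,0]],[[0,0,0],[0,0,0]]]' -1 110
```

```text
time: 16.4
eef_pos: [0.5645, 0.1608, 0.0825]
orientation: [0.001, 0.538, 0.843, 0.002]
force: [0.1, -0.7, 0.6]
gripper_width: 0.0429
finger_force: 0.0
time: 16.9
eef_pos: [0.5648, 0.1614, 0.0848]
orientation: [0.002, 0.537, 0.843, 0.003]
force: [-3.3, -1.0, 6.3]
gripper_width: 0.0058
finger_force: 107.8
```

Run:
```python
from h import *
p,R=pose(); a=np.radians(3.9);S=np.array([.580,-.108]);P=S-.235*np.array([np.cos(a),np.sin(a)]);print(P)
rows([(p+[0,0,.205],R),([*P,.25],down(-86.1))],vmax=1)
```

```text
[ 0.34554419 -0.12398359]
7 [[[-0.0,0.01,-0.98],[0.0,0.0,0.0]],[[-0.0,0.0,-0.97],[0.0,0.0,0.0]],[[-0.0,0.01,-0.98],[0.0,0.0,0.0]],[[-0.0,0.01,-0.97],[0.0,0.0,0.0]],[[-0.01,0.01,-0.98],[0.0,0.0,0.0]],[[0.0,0.0,-0.98],[0.0,0.0,0.0]],[[0.0,0.01,-0.97],[0.0,0.0,0.0]]]
14 [[[-0.4,-0.76,0.09],[0.0,-0.0,0.99]],[[-0.49,-0.7,0.09],[0.0,-0.0,0.99]],[[-0.59,-0.63,0.09],[0.0,-0.0,0.99]],[[-0.67,-0.53,0.09],[0.0,-0.0,0.99]],[[-0.73,-0.44,0.09],[0.0,-0.0,0.99]],[[-0.79,-0.34,0.09],[0.0,-0.0,0.99]],[[-0.83,-0.22,0.09],[0.0,-0.0,0.99]],[[-0.85,-0.11,0.09],[0.0,-0.0,0.99]],[[-0.86,0.02,0.09],[0.0,-0.0,0.99]],[[-0.85,0.13,0.09],[0.0,-0.0,0.99]],[[-0.82,0.24,0.09],[0.0,-0.0,0.99]],[[-0.78,0.36,0.09],[0.0,-0.0,0.99]],[[-0.72,0.46,0.09],[0.0,-0.0,0.99]],[[-0.66,0.55,0.08],[0.0,-0.0,0.99]]]
end [ 0.3454 -0.1239  0.2501]
```

```bash
python3 -m jog '[[[0,0,-0.5],[0,0,0]],[[0,0,-0.9],[0,0,0]],[[0,0,-0.9],[0,0,0]],[[0,0,-0.9],[0,0,0]],[[0,0,-0.9],[0,0,0]],[[0,0,-0.9],[0,0,0]],[[0,0,-0.9],[0,0,0]],[[0,0,-0.93],[0,0,0]]]' && python3 -m jog '[[[-0.4,-0.76,0.09],[0,0,0.99]],[[-0.49,-0.7,0.09],[0,0,0.99]],[[-0.59,-0.63,0.09],[0,0,0.99]],[[-0.67,-0.53,0.09],[0,0,0.99]],[[-0.73,-0.44,0.09],[0,0,0.99]],[[-0.79,-0.34,0.09],[0,0,0.99]],[[-0.83,-0.22,0.09],[0,0,0.99]],[[-0.85,-0.11,0.09],[0,0,0.99]],[[-0.86,0.02,0.09],[0,0,0.99]],[[-0.85,0.13,0.09],[0,0,0.99]],[[-0.82,0.24,0.09],[0,0,0.99]],[[-0.78,0.36,0.09],[0,0,0.99]],[[-0.72,0.46,0.09],[0,0,0.99]],[[-0.66,0.55,0.08],[0,0,0.99]],[[0,0,0],[0,0,0]],[[0,0,0],[0,0,0]]]'
python3 - <<'E'
from h import *
p,R=pose();print(p,R.as_matrix()); a=np.radians(3.9);S=np.array([.580,-.108]);P=S-.235*np.array([np.cos(a),np.sin(a)])
rows([([*P,.0235],down(-86.1))])
E
```

```text
time: 17.7
eef_pos: [0.5634, 0.1615, 0.2894]
orientation: [0.002, 0.537, 0.843, 0.003]
force: [0.3, -0.0, -1.1]
gripper_width: 0.0064
finger_force: 107.7
time: 19.3
eef_pos: [0.3439, -0.1241, 0.2487]
orientation: [-0.001, 0.999, 0.036, 0.004]
force: [0.2, 0.8, -0.8]
gripper_width: 0.0062
finger_force: 107.9
[ 0.34393363 -0.12405547  0.2486989 ] [[ 0.99739706  0.07173251  0.00731813]
 [ 0.07171548 -0.99742183  0.00256421]
 [ 0.0074832  -0.00203271 -0.99996993]]
8 [[[-0.0,0.0,0.94],[-0.0,-0.01,0.0]],[[0.0,0.0,0.94],[-0.0,-0.01,0.0]],[[0.0,0.01,0.94],[-0.0,-0.01,0.0]],[[0.01,-0.0,0.93],[-0.0,-0.01,0.0]],[[0.0,0.0,0.94],[-0.0,-0.01,0.0]],[[0.01,0.0,0.94],[-0.0,-0.01,0.0]],[[0.01,0.0,0.94],[-0.0,-0.01,0.0]],[[0.0,0.01,0.94],[-0.0,-0.01,0.0]]]
end [ 0.3454 -0.1241  0.0234]
```

```bash
python3 -m jog '[[[0,0,0.94],[0,-0.01,0]],[[0,0,0.94],[0,-0.01,0]],[[0,0,0.94],[0,-0.01,0]],[[0.01,0,0.94],[0,-0.01,0]],[[0,0,0.94],[0,-0.01,0]],[[0.01,0,0.94],[0,-0.01,0]],[[0.01,0,0.94],[0,-0.01,0]],[[0,0,0.94],[0,-0.01,0]],[[0,0,0],[0,0,0]],[[0,0,0],[0,0,0]],[[0,0,0],[0,0,0]]]'
python3 - <<'E'
from h import *
p,R=pose();x=R.apply([1,0,0]);print(p,x)
S=optics.camera_model("scene");D=optics.camera_model("side")
for z0 in(.0152,.0187):
  rod=p+[0,0,z0];t=rod+.18*x;print("tip est",t,"at spool face: lateral")
  a=np.radians(3.9);n=np.array([-np.sin(a),np.cos(a)]);print(((rod+.235*x)[:2]-[.58,-.108])@n,(rod+.235*x)[2])
T=[optics.grab_frame(n)[:,:,::-1] for n in("scene","side")]
def crop(im,m,s=5):
    c=proj(m,t).astype(int);print(c,proj(m,t));y,x=c[1]-40,c[0]-35;return cv2.resize(im[y:y+75,x:x+80],None,fx=s,fy=s,interpolation=cv2.INTER_CUBIC)
cv2.imwrite("pics/ins.png",np.hstack([crop(T[0],S),crop(T[1],D)]))
E
```

```text
time: 20.4
eef_pos: [0.3466, -0.1239, 0.0243]
orientation: [-0.0, 0.999, 0.036, -0.001]
force: [-0.1, -0.0, -1.3]
gripper_width: 0.0069
finger_force: 108.0
[ 0.34660435 -0.12385269  0.02426686] [ 0.9973465   0.07276566 -0.00226114]
tip est [ 0.52612672 -0.11075487  0.03905985] at spool face: lateral
0.0011776447054728837 0.03893549152787859
tip est [ 0.52612672 -0.11075487  0.04255985] at spool face: lateral
0.0011776447054728837 0.042435491527878594
[245 230] [245.10174872 230.34662431]
[300 209] [300.83173307 209.32579946]
```

View pics/ins.png

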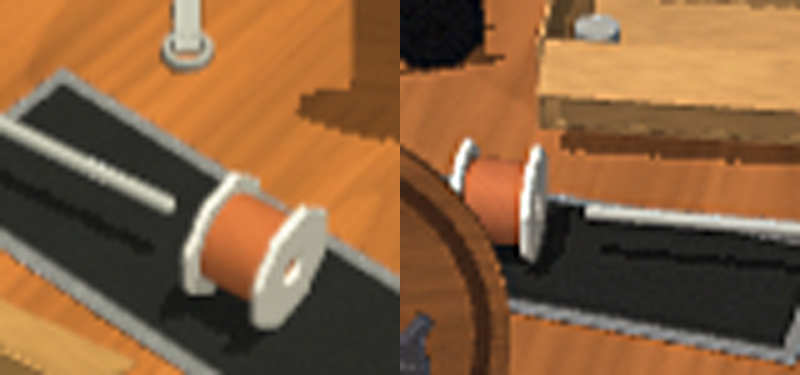

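Tip (173,206) left crop is about 1 px off the bore line (289,268), and the right crop is about 1 px low. Together they put the rod about 3–5 mm too far +y, so I shift it −3 mm in y and insert halfway while tracking the copper centroid.

```bash
cat > cop.py <<'E'
from h import *
for n,(x,y) in(("scene",(245,230)),("side",(300,209))):
    w=optics.grab_frame(n)[y-40:y+40,x-40:x+50].astype(int)
    # blue-ish low & redder than wood: copper
    wh=(w.max(2)-w.min(2)<45)&(w.min(2)>150)
    print(n,"white",wh.sum(),(np.argwhere(wh).mean(0)[::-1]+[x-40,y-40]).round(2))
    h=cv2.cvtColor(w.astype(np.uint8),cv2.COLOR_RGB2HSV);c=(h[...,0]<10)&(h[...,1]>140)&(h[...,2]>120)
    n_,l,s,ce=cv2.connectedComponentsWithStats(c.astype(np.uint8));i=1+s[1:,4].argmax();print(" copper",s[i][4],(ce[i]+[x-40,y-40]).round(2))
print(pose()[0],st()["force"].round(1))
E
python3 cop.py
python3 -m jog '[[[0,0.1,0.02],[0,0,0]],[[0.3,0,0],[0,0,0]],[[0.5,0,0],[0,0,0]],[[0.4,0,0],[0,0,0]],[[0.3,0,0],[0,0,0]],[[0.2,0,0],[0,0,0]],[[0,0,0],[0,0,0]]]'; python3 cop.py
```

```text
scene white 342 [248.02 226.93]
time: 21.25
eef_pos: [0.3967, -0.1227, 0.0214]
orientation: [-0.001, 0.999, 0.036, -0.003]
force: [-0.3, -0.1, -1.4]
gripper_width: 0.0058
finger_force: 108.0
scene white 384 [251.47 229.79]Traceback (most recent call last):
  File "cop.py", line 8, in <module>
    n_,l,s,ce=cv2.connectedComponentsWithStats(c.astype(np.uint8));i=1+s[1:,4].argmax();print(" copper",s[i][4],(ce[i]+[x-40,y-40]).round(2))
                                                                       ~~~~~~~~~~~~~~^^
ValueError: attempt to get argmax of an empty sequence
Traceback (most recent call last):
  File "cop.py", line 8, in <module>
    n_,l,s,ce=cv2.connectedComponentsWithStats(c.astype(np.uint8));i=1+s[1:,4].argmax();print(" copper",s[i][4],(ce[i]+[x-40,y-40]).round(2))
                                                                       ~~~~~~~~~~~~~~^^
ValueError: attempt to get argmax of an empty sequence
```

```bash
cat > cop.py <<'E'
from h import *
I=cv2.imread("pics/ins.png")
for n,k,(x,y),(u0,v0,u1,v1) in(("scene",0,(245,230),(210,190,330,335)),("side",1,(300,209),(465,140,548,262))):
    base=I[:,400*k:400*k+400];u0-=400*k;u1-=400*k
    now=optics.grab_frame(n)[:,:,::-1][y-40:y+35,x-35:x+45];now=cv2.resize(now,None,fx=5,fy=5,interpolation=cv2.INTER_CUBIC)
    r=cv2.matchTemplate(now,base[v0:v1,u0:u1],cv2.TM_CCOEFF_NORMED);_,v,_,l=cv2.minMaxLoc(r);print(n,"shift px/5:",l[0]-u0,l[1]-v0,"score",round(v,3))
    cv2.imwrite(f"pics/now_{n}.png",now)
print(pose()[0],st()["force"].round(1))
E
python3 cop.py
```

```text
scene shift px/5: 0 0 score 1.0
side shift px/5: 0 0 score 0.992
[ 0.39550843 -0.12258107  0.02119408] [-1.1  0.5 -1.8]
```

```bash
python3 -m jog '[[[0.4,0,0],[0,0,0]],[[0.4,0,0],[0,0,0]],[[0.4,0,0],[0,0,0]],[[0.4,0,0],[0,0,0]],[[0.4,0,0],[0,0,0]],[[0,0,0],[0,0,0]]]'; python3 cop.py
```

```text
time: 22.0
eef_pos: [0.4577, -0.1184, 0.0213]
orientation: [-0.001, 0.999, 0.036, -0.002]
force: [-0.3, 0.2, -1.9]
gripper_width: 0.0066
finger_force: 108.0
scene shift px/5: 0 0 score 0.943
side shift px/5: 0 0 score 0.993
[ 0.45581352 -0.11826061  0.02080863] [-0.7 -0.2 -1.5]
```

Tip is through and the spool is unmoved (the scene score dropped because the rod shows at the bore). I go on to the final depth and lift.

```bash
python3 -m jog '[[[0.5,0,0],[0,0,0]],[[0.5,0,0],[0,0,0]],[[0.5,0,0],[0,0,0]],[[0.4,0,0],[0,0,0]],[[0.2,0,0],[0,0,0]],[[0,0,0],[0,0,0]]]'; python3 cop.py
python3 -m jog '[[[0,0,-0.2],[0,0,0]],[[0,0,-0.3],[0,0,0]],[[0,0,-0.5],[0,0,0]],[[0,0,-0.5],[0,0,0]],[[0,0,-0.5],[0,0,0]],[[0,0,-0.5],[0,0,0]],[[0,0,-0.5],[0,0,0]],[[0,0,0],[0,0,0]],[[0,0,0],[0,0,0]]]' - 120
python3 - <<'E'
from h import *
p,R=pose();x=R.apply([1,0,0]);print(p,x,st()["force"],st()["moment"])
S=optics.camera_model("scene");D=optics.camera_model("side")
a=optics.grab_frame("scene")[:,:,::-1];b=optics.grab_frame("side")[:,:,::-1]
c=proj(S,p+.06*x).astype(int);d=proj(D,p+.06*x).astype(int);print(c,d)
f=lambda im,c:cv2.resize(im[c[1]-60:c[1]+60,c[0]-50:c[0]+50],None,fx=4,fy=4,interpolation=cv2.INTER_CUBIC)
cv2.imwrite("pics/lift.png",np.hstack([f(a,c),f(b,d)]))
E
```

```text
time: 22.7
eef_pos: [0.5189, -0.1139, 0.0207]
orientation: [-0.001, 0.999, 0.036, -0.003]
force: [-0.1, -0.3, -1.9]
gripper_width: 0.0062
finger_force: 108.0
scene shift px/5: 0 0 score 0.942
side shift px/5: 0 0 score 0.994
[ 0.51798405 -0.11385142  0.02049542] [ 0.3  0.6 -1.5]
time: 23.7
eef_pos: [0.5189, -0.1141, 0.111]
orientation: [-0.001, 0.999, 0.036, -0.003]
force: [-0.6, 0.2, -3.5]
gripper_width: 0.0058
finger_force: 118.1
[ 0.51893367 -0.11411344  0.11099042] [ 0.9974214   0.07158013 -0.00518042] [-0.6367043   0.18896268 -3.4898385 ] [ 0.02888133  0.2044833  -0.00576901]
[260 221] [284 189]
```

View pics/lift.png

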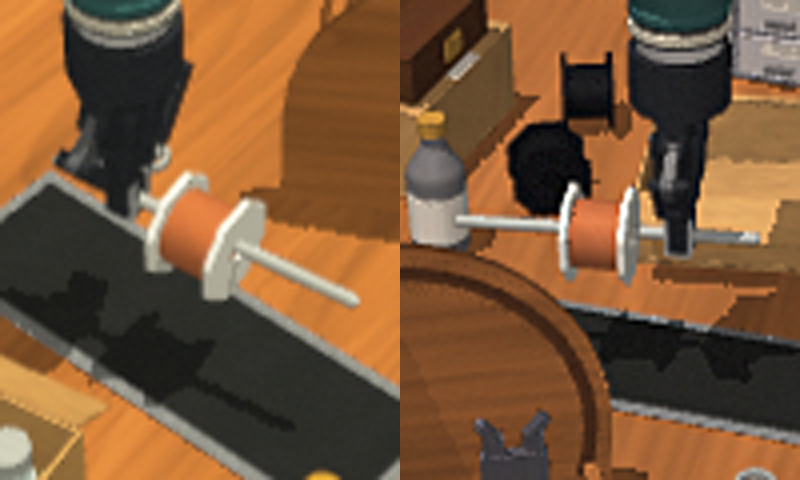

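Run:
```python
from h import *
p,R=pose();q=[.537,.843,.003,.002];Q=Rn.from_quat(q)
Q2=down(np.degrees(np.arctan2(*Q.as_matrix()[1::-1,1])));print(np.degrees(np.arctan2(*Q.as_matrix()[1::-1,1])))
rows([(p+[0,0,.195],R)],vmax=.85)
rows([(np.array([.5645,.1614,.306]),Q2)],start=(p+[0,0,.195],R),vmax=.75)
```

```text
25.004887904172847
8 [[[-0.01,-0.0,-0.81],[0.0,0.0,0.0]],[[-0.0,-0.01,-0.81],[0.0,0.0,0.0]],[[-0.01,0.0,-0.82],[0.0,0.0,0.0]],[[-0.0,-0.0,-0.81],[0.0,0.0,0.0]],[[-0.01,-0.0,-0.81],[0.0,0.0,0.0]],[[-0.01,-0.01,-0.81],[0.0,0.0,0.0]],[[-0.0,0.0,-0.82],[0.0,0.0,0.0]],[[-0.01,-0.0,-0.81],[0.0,0.0,0.0]]]
end [ 0.5182 -0.1139  0.3046]
19 [[[0.12,-0.48,-0.0],[-0.0,0.0,-0.73]],[[0.16,-0.46,-0.0],[-0.0,0.0,-0.73]],[[0.21,-0.44,-0.01],[-0.0,0.0,-0.73]],[[0.25,-0.42,0.0],[-0.0,0.0,-0.73]],[[0.3,-0.39,0.0],[-0.0,0.0,-0.73]],[[0.33,-0.36,-0.0],[-0.0,0.0,-0.73]],[[0.37,-0.32,-0.0],[-0.0,0.0,-0.73]],[[0.4,-0.29,-0.0],[-0.0,0.0,-0.73]],[[0.42,-0.24,-0.01],[-0.0,0.0,-0.73]],[[0.45,-0.2,0.0],[-0.0,0.0,-0.73]],[[0.46,-0.15,0.0],[-0.0,0.0,-0.73]],[[0.48,-0.1,-0.0],[-0.0,0.0,-0.73]],[[0.49,-0.05,-0.0],[-0.0,0.0,-0.73]],[[0.49,-0.01,-0.0],[-0.0,0.0,-0.73]],[[0.49,0.05,-0.01],[-0.0,0.0,-0.73]],[[0.48,0.09,0.0],[-0.0,0.0,-0.73]],[[0.47,0.15,-0.0],[-0.0,0.0,-0.73]],[[0.45,0.19,-0.0],[-0.0,0.0,-0.73]],[[0.43,0.23,-0.0],[-0.0,0.0,-0.73]]]
end [0.5644 0.1615 0.3059]
```

```bash
python3 -m jog '[[[0,0,-0.5],[0,0,0]],[[0,0,-0.85],[0,0,0]],[[-0.01,0,-0.85],[0,0,0]],[[-0.01,0,-0.85],[0,0,0]],[[-0.01,0,-0.85],[0,0,0]],[[-0.01,0,-0.85],[0,0,0]],[[0,0,-0.85],[0,0,0]],[[0,0,-0.6],[0,0,0]],[[0,0,-0.3],[0,0,0]]]' && python3 -m jog '[[[0.12,-0.48,0],[0,0,-0.73]],[[0.16,-0.46,0],[0,0,-0.73]],[[0.21,-0.44,0],[0,0,-0.73]],[[0.25,-0.42,0],[0,0,-0.73]],[[0.3,-0.39,0],[0,0,-0.73]],[[0.33,-0.36,0],[0,0,-0.73]],[[0.37,-0.32,0],[0,0,-0.73]],[[0.4,-0.29,0],[0,0,-0.73]],[[0.42,-0.24,0],[0,0,-0.73]],[[0.45,-0.2,0],[0,0,-0.73]],[[0.46,-0.15,0],[0,0,-0.73]],[[0.48,-0.1,0],[0,0,-0.73]],[[0.49,-0.05,0],[0,0,-0.73]],[[0.49,-0.01,0],[0,0,-0.73]],[[0.49,0.05,0],[0,0,-0.73]],[[0.48,0.09,0],[0,0,-0.73]],[[0.47,0.15,0],[0,0,-0.73]],[[0.45,0.19,0],[0,0,-0.73]],[[0.43,0.23,0],[0,0,-0.73]],[[0,0,0],[0,0,0]]]'
python3 - <<'E'
from h import *
p,R=pose();print(R.as_matrix(),st()["moment"])
Q=down(25)
rows([([.5646,.1614,.14],Q),([.5646,.1614,.086],Q)],vmax=.8)
m=optics.camera_model("wrist");np.savez("w.npz",**m)
w=optics.grab_frame("wrist");cv2.imwrite("pics/w5.png",w[:,:,::-1])
x=R.apply([1,0,0]);P=p-.0187*R.apply([0,0,1])
for k in(.04,.06,.1,.14,.18):print(k,proj(m,P+k*x),proj(m,P-k*x))
E
```

```text
time: 24.7
eef_pos: [0.5195, -0.1147, 0.3087]
orientation: [-0.0, 0.999, 0.036, -0.001]
force: [0.6, -0.5, -3.1]
gripper_width: 0.0058
finger_force: 118.1
time: 26.7
eef_pos: [0.5651, 0.1622, 0.305]
orientation: [-0.004, 0.536, 0.844, -0.001]
force: [-0.4, 0.5, -3.1]
gripper_width: 0.0059
finger_force: 118.3
[[-0.42571217  0.90482947 -0.00726456]
 [ 0.90484462  0.42573654  0.00214732]
 [ 0.00503575 -0.00565916 -0.99997131]] [-0.16819325 -0.0798406  -0.02145525]
7 [[[-0.01,0.0,0.79],[-0.01,-0.01,0.0]],[[-0.0,0.0,0.78],[-0.01,-0.01,0.0]],[[-0.01,-0.0,0.79],[-0.01,-0.01,0.0]],[[0.0,-0.0,0.78],[-0.01,-0.01,0.0]],[[-0.0,-0.01,0.79],[-0.01,-0.01,0.0]],[[-0.0,-0.0,0.79],[-0.01,-0.01,0.0]],[[-0.0,-0.01,0.78],[-0.01,-0.01,0.0]]]
3 x [[0.0, -0.0, 0.6], [0.01, 0.01, 0.01]]
end [0.5647 0.1614 0.086 ]
0.04 [282.93147169 190.75823287] [283.33938983 378.48399199]
0.06 [282.80722165 133.57780346] [283.42372319 417.29458097]
0.1 [282.52304425   2.79808689] [283.57601218 487.37865926]
0.14 [ 282.17870961 -155.66625993] [283.70978334 548.94074817]
0.18 [ 281.75285463 -351.64663494] [283.82822065 603.44612912]
```

```bash
python3 -m jog '[[[0,0,0.79],[-0.01,-0.01,0]],[[0,0,0.79],[-0.01,-0.01,0]],[[-0.01,0,0.79],[-0.01,-0.01,0]],[[0,0,0.79],[-0.01,-0.01,0]],[[0,-0.01,0.79],[-0.01,-0.01,0]],[[-0.01,0,0.79],[-0.01,-0.01,0]],[[0,-0.01,0.7],[0,0,0]],[[0,0,0.4],[0,0,0]],[[0,0,0],[0,0,0]]]'; python3 -m jog '[[[0,0,0.4],[0,0,0]],[[0,0,0.3],[0,0,0]],[[0,0,0.3],[0,0,0]],[[0,0,0.2],[0,0,0]],[[0,0,0],[0,0,0]],[[0,0,0],[0,0,0]]]'
```

```text
time: 27.65
eef_pos: [0.5635, 0.1589, 0.1283]
orientation: [0.001, 0.538, 0.843, -0.001]
force: [-0.6, 0.3, -3.0]
gripper_width: 0.0057
finger_force: 118.3
time: 28.25
eef_pos: [0.5651, 0.1599, 0.0948]
orientation: [0.003, 0.537, 0.844, 0.0]
force: [0.4, -0.3, -3.2]
gripper_width: 0.0058
finger_force: 118.3
```

```bash
python3 -m jog '[[[0.03,0,0.15],[0,0,0]],[[0,0,0.1],[0,0,0]],[[0,0,0],[0,0,0]],[[0,0,0],[0,0,0]]]'; python3 -m jog '[[[0,0,0.08],[0,0,0]],[[0,0,0],[0,0,0]],[[0,0,0],[0,0,0]]]'
```

```text
time: 28.65
eef_pos: [0.5649, 0.1607, 0.0874]
orientation: [0.003, 0.537, 0.844, 0.001]
force: [0.5, -0.5, -3.0]
gripper_width: 0.0059
finger_force: 118.3
time: 28.95
eef_pos: [0.565, 0.1607, 0.0851]
orientation: [0.003, 0.537, 0.844, 0.001]
force: [-0.5, -0.7, -1.5]
gripper_width: 0.0061
finger_force: 118.2
```

```bash
python3 -m jog '[[[0,0,0.05],[0,0,0]],[[0,0,0],[0,0,0]],[[0,0,0],[0,0,0]]]'; python3 -m jog '[[[0,0,0],[0,0,0]],[[0,0,0],[0,0,0]],[[0,0,0],[0,0,0]],[[0,0,0],[0,0,0]]]' -0.3
python3 - <<'E'
from h import *
S=optics.camera_model("scene")
cv2.imwrite("pics/f1.png",optics.grab_frame("scene")[:,:,::-1])
E
```

```text
time: 29.25
eef_pos: [0.5651, 0.1606, 0.0849]
orientation: [0.003, 0.537, 0.844, 0.001]
force: [-3.3, -2.2, 6.3]
gripper_width: 0.0059
finger_force: 119.1
time: 29.65
eef_pos: [0.5648, 0.1608, 0.0831]
orientation: [0.003, 0.537, 0.844, 0.001]
force: [0.2, 0.5, -0.1]
gripper_width: 0.0302
finger_force: 0.0
```

```bash
python3 -m jog '[[[0,0,-0.4],[0,0,0]],[[0,0,-0.9],[0,0,0]],[[0,0,-0.9],[0,0,0]],[[0,0,-0.9],[0,0,0]],[[0,0,-0.9],[0,0,0]],[[0,0,-0.9],[0,0,0]],[[0,0,-0.9],[0,0,0]],[[0,0,-0.42],[0,0,0]],[[0,0,0],[0,0,0]],[[0,0,0],[0,0,0]]]'
python3 - <<'E'
from h import *
p,R=pose();m=optics.camera_model("wrist");w=optics.grab_frame("wrist")[:,:,::-1];cv2.imwrite("pics/w6.png",w);o=cv2.imread("pics/w4.png");m0=None
print(p)
C=np.array([.5383,.2157,.1]);a=np.radians(25.1);d=np.array([-np.sin(a),np.cos(a),0])
print("pred",proj(m,[C-.12*d,C-.06*d,C,C+.09*d]).round(1).tolist())
g=lambda im,y:[(int(i)) for i in np.flatnonzero((im[y,250:330].min(1)>130))+250]
for y in(10,30,60,90,120,150,180,210,230,250,256,262): 
    f=lambda l:(l[0],l[-1],len(l)) if l else None
    print(y,"old",f(g(o,y)),"new",f(g(w,y)))
h=cv2.cvtColor(w,cv2.COLOR_BGR2HSV);wh=((h[...,1]<70)&(h[...,2]>120)).astype(np.uint8)
n,l,s,c=cv2.connectedComponentsWithStats(wh)
for i in range(1,n):
    if s[i][4]>150: print(s[i],c[i].round())
E
```

```text
time: 30.7
eef_pos: [0.5635, 0.161, 0.2692]
orientation: [0.002, 0.537, 0.844, 0.0]
force: [-1.0, 0.3, -0.3]
gripper_width: 0.0298
finger_force: 0.0
[0.56352757 0.16100959 0.26916039]
pred [[284.4, 251.6], [284.3, 189.4], [284.2, 120.7], [284.0, 2.7]]
10 old (282, 292, 11) new (280, 290, 11)
30 old (282, 293, 12) new (280, 291, 12)
60 old (283, 293, 11) new (281, 291, 11)
90 old (284, 294, 11) new (281, 291, 11)
120 old (284, 294, 11) new None
150 old (284, 294, 11) new (250, 328, 18)
180 old (285, 294, 10) new (282, 291, 10)
210 old (286, 295, 10) new (282, 291, 10)
230 old (286, 295, 10) new (282, 291, 10)
250 old (286, 295, 10) new (283, 291, 9)
256 old None new None
262 old None new None
[ 244    0   87  103 1751] [286.  66.]
[  82  116   67  127 2081] [116. 173.]
[ 245  148   84  108 1668] [287. 186.]
[ 49 269  33  72 606] [ 65. 306.]
[143 286  48  21 323] [168. 296.]
[542 336  18  38 348] [553. 357.]
```

Run:
```python
from h import *
Q=down(24.7,30,24.7);z=Q.apply([0,0,1]);H=np.array([.6754,.2796,.2564]);G=H+.0187*z;print(G)
rows([(G-.09*z,Q),(G,Q)],vmax=.8)
```

```text
[0.68389455 0.28350706 0.24020532]
6 [[[0.33,0.65,-0.28],[-0.62,0.0,0.01]],[[0.34,0.66,-0.22],[-0.62,0.0,0.01]],[[0.33,0.69,-0.16],[-0.62,0.0,0.01]],[[0.34,0.69,-0.1],[-0.62,0.0,0.01]],[[0.34,0.7,-0.05],[-0.62,0.0,0.01]],[[0.33,0.7,0.02],[-0.62,0.0,0.01]]]
4 [[[0.0,0.0,0.75],[-0.01,0.0,-0.0]],[[0.01,0.0,0.75],[-0.01,0.0,-0.0]],[[-0.0,0.01,0.75],[-0.01,0.0,-0.0]],[[0.0,-0.0,0.75],[-0.01,0.0,-0.0]]]
end [0.684  0.2835 0.2403]
```

```bash
python3 -m jog '[[[0.33,0.65,-0.28],[-0.62,0,0.01]],[[0.34,0.66,-0.22],[-0.62,0,0.01]],[[0.33,0.69,-0.16],[-0.62,0,0.01]],[[0.34,0.69,-0.1],[-0.62,0,0.01]],[[0.34,0.7,-0.05],[-0.62,0,0.01]],[[0.33,0.7,0.02],[-0.62,0,0.01]],[[0,0,0.4],[0,0,0]],[[0,0,0.65],[0,0,0]],[[0,0,0.65],[0,0,0]],[[0,0,0.65],[0,0,0]],[[0,0,0.65],[0,0,0]],[[0,0,0],[0,0,0]],[[0,0,0],[0,0,0]]]'
python3 -m jog '[[[0,0,0],[0,0,0]],[[0,0,0],[0,0,0]],[[0,0,0],[0,0,0]],[[0,0,0],[0,0,0]]]' -1 30
python3 - <<'E'
from h import *
p,R=pose();z=R.apply([0,0,1]);P=p-.0187*z;print("pinch",P,z)
c,s=np.cos(.431),np.sin(.431);O=np.array([.61297,.25047]);v=P[:2]-O
x0=np.arctan2(P[2]-.075,-(v@[c,s]));print(np.degrees(x0),np.hypot(v@[c,s],P[2]-.075),v@[-s,c])
O=P[:2]+.194*np.cos(x0)*np.array([c,s])
pos=lambda q:np.array([*(O-.194*np.cos(q)*np.array([c,s])),.075+.194*np.sin(q)])+.0187*z
p0=p
for q in np.radians(np.linspace(np.degrees(x0),-7,20)[1:]):
    d=R.inv().apply(pos(q)-p0)/.03;print(d.round(2).tolist(),end=",");p0=pos(q)
E
```

```text
time: 32.05
eef_pos: [0.6838, 0.2826, 0.2395]
orientation: [0.139, 0.522, 0.814, 0.215]
force: [-0.7, 0.1, 0.0]
gripper_width: 0.03
finger_force: 0.0
time: 32.45
eef_pos: [0.6821, 0.2819, 0.2412]
orientation: [0.139, 0.522, 0.814, 0.214]
force: [-6.0, -3.4, -0.6]
gripper_width: 0.0096
finger_force: 29.3
pinch [0.6737082  0.27806546 0.25742871] [ 0.4502652   0.2038051  -0.86932429]
110.0869758523093 0.19424412808431926 -0.0003033639946597588
[-0.0, -0.48, -0.5],[-0.0, -0.53, -0.45],[-0.0, -0.57, -0.39],[-0.0, -0.61, -0.33],[-0.0, -0.64, -0.26],[-0.0, -0.67, -0.19],[-0.0, -0.69, -0.12],[0.0, -0.69, -0.04],[0.0, -0.69, 0.03],[0.0, -0.69, 0.11],[0.0, -0.67, 0.18],[0.0, -0.65, 0.25],[0.0, -0.62, 0.32],[0.0, -0.58, 0.38],[0.0, -0.54, 0.44],[0.0, -0.48, 0.5],[0.0, -0.43, 0.55],[0.0, -0.37, 0.59],[0.0, -0.3, 0.63],
```

```bash
python3 -m jog '[[[0,-0.48,-0.5],[0,0,0]],[[0,-0.53,-0.45],[0,0,0]],[[0,-0.57,-0.39],[0,0,0]],[[0,-0.61,-0.33],[0,0,0]],[[0,-0.64,-0.26],[0,0,0]],[[0,-0.67,-0.19],[0,0,0]],[[0,-0.69,-0.12],[0,0,0]],[[0,-0.69,-0.04],[0,0,0]],[[0,-0.69,0.03],[0,0,0]],[[0,-0.69,0.11],[0,0,0]],[[0,-0.67,0.18],[0,0,0]],[[0,-0.65,0.25],[0,0,0]],[[0,-0.62,0.32],[0,0,0]],[[0,-0.58,0.38],[0,0,0]],[[0,-0.54,0.44],[0,0,0]],[[0,-0.48,0.5],[0,0,0]],[[0,-0.43,0.55],[0,0,0]],[[0,0,0],[0,0,0]]]'
python3 - <<'E'
from h import *
p,R=pose();z=R.apply([0,0,1]);P=p-.0187*z;print("pinch",P)
c,s=np.cos(.431),np.sin(.431);O=np.array([.61297,.25047]);v=P[:2]-O
x0=np.arctan2(P[2]-.075,-(v@[c,s]));print(np.degrees(x0),np.hypot(v@[c,s],P[2]-.075),v@[-s,c])
E
```

```text
time: 34.25
eef_pos: [0.4484, 0.1714, 0.0742]
orientation: [0.143, 0.522, 0.814, 0.214]
force: [2.6, -12.5, -5.3]
gripper_width: 0.0096
finger_force: 32.1
pinch [0.43991419 0.16772066 0.09042693]
4.598523936357431 0.19241997374994568 -0.0028826056646647285
```

```bash
python3 -m jog '[[[0.04,-0.27,0.4],[0,0,0]],[[0.04,-0.2,0.32],[0,0,0]],[[0,-0.15,0.27],[0,0,0]],[[0,0,0],[0,0,0]]]'
cat > q.py <<'E'
from h import *
p,R=pose();z=R.apply([0,0,1]);P=p-.0187*z;print("pinch",P,st()["force"])
c,s=np.cos(.431),np.sin(.431);O=np.array([.61297,.25047]);v=P[:2]-O
x0=np.arctan2(P[2]-.075,-(v@[c,s]));print(np.degrees(x0),np.hypot(v@[c,s],P[2]-.075),v@[-s,c])
E
python3 q.py
```

```text
time: 34.65
eef_pos: [0.4486, 0.1722, 0.0413]
orientation: [0.145, 0.521, 0.813, 0.214]
force: [5.8, -18.4, -5.7]
gripper_width: 0.0098
finger_force: 32.4
pinch [0.43997388 0.16849514 0.05748121] [  5.81752254 -18.44508469  -5.74232593]
-5.2290764174818145 0.192222753757589 -0.0022038871610957638
```

```bash
python3 -m jog '[[[-0.1,0,0.05],[0,0,0]],[[0,-0.05,0.08],[0,0,0]],[[0,0,0],[0,0,0]]]';python3 q.py; python3 -m jog '[[[-0.05,-0.05,0.1],[0,0,0]],[[0,0,0],[0,0,0]]]';python3 q.py
```

```text
time: 34.95
eef_pos: [0.4491, 0.1725, 0.0401]
orientation: [0.142, 0.52, 0.814, 0.216]
force: [-21.4, -15.8, 22.7]
gripper_width: 0.0095
finger_force: 36.4
pinch [0.44059063 0.16872744 0.05628585] [-21.43414528 -15.75062854  22.71028525]
-5.60280972398588 0.19168111384890005 -0.0022504937986184944
time: 35.15
eef_pos: [0.4503, 0.1728, 0.0381]
orientation: [0.142, 0.52, 0.813, 0.218]
force: [-25.4, -10.6, 27.8]
gripper_width: 0.0095
finger_force: 38.5
pinch [0.44172266 0.16893688 0.05428082] [-25.39754483 -10.58461868  27.8219706 ]
-6.234834096186984 0.1907778033510816 -0.002533147611301702
```

```bash
python3 -m jog '[[[0,0,0],[0,0,0]],[[0,0,0],[0,0,0]],[[0,0,0],[0,0,0]]]' -0.3; python3 q.py;  python3 -m jog '[[[0,0,-0.3],[0,0,0]],[[0,0,-0.6],[0,0,0]],[[0,0,-0.8],[0,0,0]],[[0,0,-0.8],[0,0,0]],[[0,0,-0.8],[0,0,0]],[[0,0,-0.8],[0,0,0]],[[0,0,-0.8],[0,0,0]],[[0,0,0],[0,0,0]],[[0,0,0],[0,0,0]]]'
python3 - <<'E'
from h import *
S=optics.camera_model("scene");D=optics.camera_model("side")
s=optics.grab_frame("scene");cv2.imwrite("pics/f_s.png",s[:,:,::-1])
d=optics.grab_frame("side");cv2.imwrite("pics/f_d.png",d[:,:,::-1])
m=optics.camera_model("wrist");w=optics.grab_frame("wrist");cv2.imwrite("pics/f_w.png",w[:,:,::-1])
c,s_=np.cos(.431),np.sin(.431)
h=cv2.cvtColor(w,cv2.COLOR_RGB2HSV);wh=((h[...,1]<70)&(h[...,2]>120)).astype(np.uint8)
n,l,st_,ce=cv2.connectedComponentsWithStats(wh)
for i in range(1,n):
    if st_[i][4]>150: print(st_[i],ce[i].round())
for deg in(-5,0,5):
    q=np.radians(deg);O=np.array([.6139,.2495])
    e=[[*(O-.194*np.cos(q)*np.array([c,s_])+y*np.array([-s_,c])),.075+.194*np.sin(q)] for y in(.07,-.07)]
    print(deg,proj(m,e).round(1).tolist())
# unintended movement: diff bystander areas
o=cv2.imread("pics/scene0.png").astype(int);n=s[:,:,::-1].astype(int);df=(np.abs(o-n).max(2)>60).astype(np.uint8)
k,l,t,ce=cv2.connectedComponentsWithStats(cv2.morphologyEx(df,cv2.MORPH_OPEN,np.ones((2,2),np.uint8)))
for i in range(1,k):
    if t[i][4]>25: print("diff",t[i])
E
```

```text
time: 35.45
eef_pos: [0.4503, 0.1731, 0.0347]
orientation: [0.141, 0.521, 0.813, 0.218]
force: [0.0, 0.3, -0.1]
gripper_width: 0.0301
finger_force: 0.0
pinch [0.44174298 0.1692344  0.05087285] [ 0.03079121  0.31411787 -0.13375073]
-7.255613685533511 0.1910363198574594 -0.0022713223003029393
time: 36.35
eef_pos: [0.3831, 0.1426, 0.1615]
orientation: [0.141, 0.522, 0.813, 0.218]
force: [0.2, 0.7, -0.2]
gripper_width: 0.0299
finger_force: 0.0
[ 285  102   57  193 2906] [297. 191.]
[ 146  198   44  112 2179] [165. 258.]
[115 211  19  24 252] [124. 220.]
-5 [[288.7, 108.0], [288.3, 287.0]]
0 [[300.5, 107.7], [298.5, 296.3]]
5 [[315.9, 107.4], [311.5, 306.0]]
diff [253   0  37  45 931]
diff [138   5  21  60 650]
diff [ 146   10  120  128 7181]
diff [134  40   4  16  37]
diff [ 90  51  14  15 124]
diff [92 67 19 12 61]
diff [ 83 110  38  34 537]
diff [138 121  28  25 164]
diff [166 128  16  10  72]
diff [ 58 139  12   7  45]
diff [280 144  14   6  40]
diff [ 74 151  23  12 136]
diff [282 151  11   3  29]
diff [ 95 160  27  17 245]
diff [ 136  161  106   28 1392]
diff [270 174  16  15  63]
diff [265 177   6  17  37]
diff [147 267  36  39 640]
```

Run:
```python
from bench import robot
print(robot.hand_in())
```

```text
the job is handed in; nothing more can be done
None
```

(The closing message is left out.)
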